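# Free a marker caught in the pedal bin's lid

## Task

A dried-out red marker tossed into the little steel pedal bin has caught across the rim and props the lid ajar. Press the bin's pedal right down with the fingertips so that the lid swings wide open and the marker drops in, then ease the pedal back up so that the lid comes down gently, without slamming, and is left fully shut with the pedal free. Work by the pedal only: do not touch the marker or the lid, and leave the things standing around where they are.

Things in the scene. Friction and masses are not known exactly. Their poses are not given: they have to be found in the camera images.
- bin: Countertop pedal bin, fixed to the table: rectangular brushed-steel shell on a black base, 160 mm deep (its x) by 170 mm wide (its y), rim at 190 mm, 200 mm high with the lid shut. Origin: centre of the underside, on the table. The pedal sticks out of its front, along the bin's -x; the lid hinges at the back (88 mm along its +x, 190 mm up). Only its position and its yaw vary.
- bin_floor (a point): Centre of the bin's inner floor, 42 mm above the table and 148 mm below the rim; the inside is about 150 by 160 mm.
- bin_lid (a joint): Lid angle in rad: 0 fully shut, 1.2 wide open (pedal right down). At the start the marker holds it at about 0.16. A push rod links it to the pedal: lid angle = 6 x pedal angle. The lid closes by its own weight and slams if the pedal is let go.
- lid_front (a point): Middle of the lid's front edge (steel lid 176 mm long from the hinge, 180 mm wide).
- bin_pedal (a joint): Pedal angle in rad: 0 right up (lid shut), 0.2 right down against its stop. The pedal turns about an axis across the bin, 22 mm above the bin's origin; the middle of the pad is 155 mm from the axis and so sinks 31 mm in all. Pushing it down takes about 5 to 11 N and it rises by itself as the fingers yield; 25 mm/s at the pad is about 1 rad/s at the lid.
- pedal_pad (a point): Middle of the upper face of the pedal's black ribbed pad, 48 mm wide (bin's y) and 38 mm deep (bin's x), 72 mm out in front of the shell; 48 mm above the table when right up, 17 mm when right down. Its x and y hardly change as it sinks.
- red_marker: Red marker pen, 130 mm long (its y) and 13 mm thick, caught across the rim of the bin's left wall (bin's +y side) under the lid's edge, with about 45 mm of it sticking out. Origin: middle of the pen, on its underside. It tips into the bin once the lid leaves it.
- blue_marker: Bystander: blue marker pen lying on the table, 130 mm long (its y), 13 mm thick; origin: middle, underside. Must not be moved.
- dip_ramekin: Bystander: small white ramekin with pale dip, 65 mm across, 37 mm high; origin: centre of the underside. Must not be moved.
- plate: Bystander: white side plate, 155 mm across, 17 mm high; origin: centre of the underside. Must not be moved.

How it is judged:
By the outcome, as a careful person would: the job done as asked, in the order asked, and still so for the second after the job is handed in, with the robot touching nothing.
It also fails if it takes over 45 s, if anything falls off the work surface, if the arm or the gripper's body presses on something with over 40 N, if the wrist force passes 120 N, or if a joint passes its speed limit or range.

## Robot

A 6-joint arm with a two-finger parallel gripper is mounted at the origin on a cart in front of the work surface, level with it; the furniture and walls round the work are solid. World frame = base frame: x ahead of the robot, y to its left, z up, the work surface at z = 0. Lengths are in m, angles in degrees, forces in N, time in s.
With the tool pointing down it reaches from about 0.35 to 0.85 m from the base axis. Payload 8.1 kg.
Tool frame: the origin (TCP) lies midway between the tips of the shut fingers; the grasp point (between the pads) lies 19 mm behind it (env.grip_point_offset is the distance from the TCP to the grasp point, in m); z points along the fingers, y is the line along which they close (so a half turn about z gives the same grasp; the last joint's range is limited). The gripper opens to 85 mm and grips with 20 to 120 N. Pads are 22 mm wide; open, the fingers measure 114 mm over their backs; the gripper's body (76 mm by 85 mm) begins 54 mm behind the grasp point. The pads swing forward as they close: fully open they stand 13 mm farther back than shut.
Start: joints at [62.773, 7.471, 85.268, -0, 87.261, -4.893], TCP at [0.228, 0.555, 0.231] pointing down, gripper open.
Joint ranges: [-169.43, 169.43], [-51.17, 129.36], [1.28, 143.12], [-76.62, 256.62], [0, 156.53], [-152.29, 152.29]. Speed limits (degrees/s): [136.94, 136.94, 159.86, 180, 180, 180].

## Interface

Orientations are given as a 3x3 rotation matrix whose columns are the frame's x, y, z axes.
In Python, from station import env gives the robot as it stands. The module is installed in compiled form; this text tells all that it offers.
- The arm moves only by the tool servo_tool, never from a script. Its argument "rows" is a list of rows, each a list of 3 entries, a list of its own where there are three numbers: the gripper command: -1 is fully open, 1 is shut, values between are in proportion, then the shift along the tool's x, y, z in units of 0.8 m (1.0 is 0.8 m), then the turn about the tool's z in units of 90 degrees (1.0 is 90 degrees). A call has 1 to 12 rows; each row is the pose to reach, as a shift and turn from the pose commanded when the call began, along the tool's axes at that moment; what a row does not reach only later rows make up. A row lasts 1/10 s, in which the tool goes at most 50 mm and 8.59 degrees, less where a joint would pass 70% of its speed; a pose out of reach is approached as far as the arm can. A call with a number of a shift or a turn outside -1 to 1 is refused whole. A call with a gripper value outside its range is refused whole. The fingers move at their own pace and stop on an object; "newtons" is the grip in N (left out, the last holds). Time passes only in rows, so rows that repeat a pose let the fingers close. It gives the time, the measured TCP pose, the force, the opening and the grip force at its end, in the units of the state.
- env.state(): the state, without advancing time (a new reading comes with each control period).
- env.get_image(name): name is "side" or "top"; returns a dict with "color" (420x560x3 uint8, red, green, blue), "fx", "fy", "cx", "cy" (pixels), "R" (3x3) and "t" (3): a world point X has camera coordinates R X + t. Camera axes: x right, y down, z forward; pixel columns grow to the right and rows downward; lengths in m; the calibration is good to about 2 mm. A picture is of the moment at which its call begins. There is no depth.
- env.hand_in(): hands the job in; it is judged then, once.
The state is a dict: "time_s": time; "qpos": joint angles; "joint_velocities": joint speeds; "joint_torque": joint torques, N m; "position": TCP position; "orientation": TCP orientation; "ft_force": force on the tool from outside, world axes, zero at the start; "torque": the same for the moment, N m; "gripper_width": opening from 0.0 (shut) to 1.0 (fully open); "grasp_force": force on a finger pad.
Only numpy, scipy, OpenCV 4.12 (cv2) and the standard library are available. Lean on these libraries where they do the work, as an engineer would, in place of code of your own. Each camera call takes 0.05 s, during which the arm holds its last target. There are 200 camera calls.

## Working session

There is one attempt and no reset: what is moved stays moved. The work goes in short steps, Python scripts to look and compute and a tool call to move; the robot and the scene stay as the last step left them, time stands still between calls to the robot, and variables do not carry over. Pictures are saved under pics/ and viewed, at most 10 in all, crops included, and the job is handed in when it is done.

Besides the shell and the picture viewer there is one more tool, called as name([rows], argument=value, ...), one row to a line, values as JSON. servo_tool: Moves the arm, as the interface text tells. Shifts and turns lie within -1 to 1; 1 stands for 0.8 m of shift or 90 degrees of turn. Its arguments: {"type":"object","properties":{"rows":{"type":"array"},"newtons":{"type":"number"}},"required":["rows"]}

```bash
mkdir -p pics; python3 - <<'E'
from station import env
import cv2,numpy as np
for n in("top","side"):
    d=env.get_image(n); cv2.imwrite(f"pics/{n}0.png",d["color"][:,:,::-1])
    print(n,d["fx"],d["fy"],d["cx"],d["cy"],np.round(d["R"],3).tolist(),np.round(d["t"],3))
s=env.state();print({k:np.round(v,3).tolist() for k,v in s.items()})
E
```

```text
top 531.698209330867 531.698209330867 266.798871743985 218.1596125141826 [[-0.02, -1.0, 0.003], [-0.907, 0.017, -0.421], [0.421, -0.011, -0.907]] [-0.057  0.583  1.115]
side 387.89383912590733 387.89383912590733 273.9519110648815 205.94192207153793 [[-0.986, -0.166, 0.022], [-0.105, 0.508, -0.855], [0.131, -0.845, -0.519]] [0.577 0.224 0.805]
{'time_s': 0.1, 'qpos': [62.774, 7.512, 85.326, -0.001, 87.261, -4.896], 'joint_velocities': [0.1, 0.025, -0.149, -0.018, 0.078, 0.017], 'joint_torque': [0.001, -57.095, -50.194, -0.0, 0.008, 0.0], 'position': [0.228, 0.555, 0.23], 'orientation': [[-0.925, 0.38, -0.001], [0.38, 0.925, -0.002], [0.0, -0.002, -1.0]], 'ft_force': [0.895, 0.108, -0.99], 'torque': [-0.001, 0.012, -0.01], 'grasp_force': 0.0, 'gripper_width': 0.999}
```

View pics/top0.png

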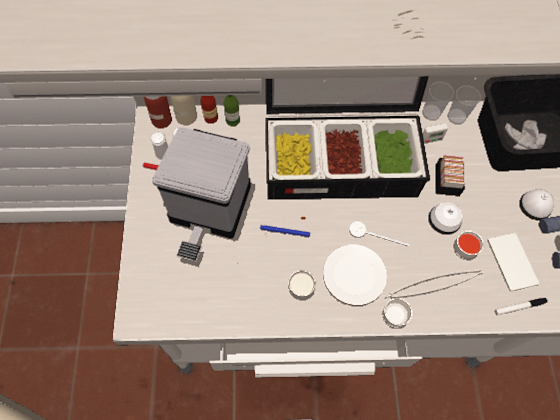

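View pics/side0.png

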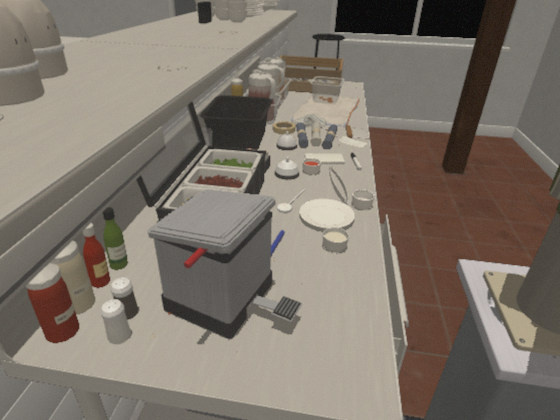

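The top view shows the bin at about (205,185), its pedal pad at about (190,248) and the red marker's end at (150,167). In the side view the pad is at about (286,308) and the marker at (195,256). Next I'll measure the pad and the bin's yaw.

```bash
cat > h.py <<'E'
import numpy as np
def ray(d,u,v):
    R=np.array(d["R"]);c=-R.T@np.array(d["t"])
    return c,R.T@np.array([(u-d["cx"])/d["fx"],(v-d["cy"])/d["fy"],1])
def onz(d,u,v,z):
    c,r=ray(d,u,v);return c+r*(z-c[2])/r[2]
def proj(d,X):
    p=np.array(d["R"])@X+np.array(d["t"]);return p[0]/p[2]*d["fx"]+d["cx"],p[1]/p[2]*d["fy"]+d["cy"]
def cross(d1,p1,d2,p2):
    c1,r1=ray(d1,*p1);c2,r2=ray(d2,*p2);a=np.linalg.lstsq(np.c_[r1,-r2],c2-c1,rcond=None)[0]
    return (c1+a[0]*r1+c2+a[1]*r2)/2,np.linalg.norm(c1+a[0]*r1-c2-a[1]*r2)
E
python3 - <<'E'
from station import env
from h import *
import cv2
P=[];D=[]
for n,(x0,y0,x1,y1) in dict(top=(165,225,215,275),side=(262,285,312,335)).items():
    d=env.get_image(n);D.append(d);im=d["color"][y0:y1,x0:x1]
    m=(im.max(2)<75).astype(np.uint8);m=cv2.morphologyEx(m,cv2.MORPH_CLOSE,np.ones((5,5)))
    k,l,st,c=cv2.connectedComponentsWithStats(m)
    mid=[25,25]
    i=1+np.argmax(st[1:,4]);pts=np.argwhere(l==i)[:,::-1].astype(np.float32)
    rr=cv2.minAreaRect(pts);print(n,st[1:,4],c[i]+[x0,y0],rr[0][0]+x0,rr[0][1]+y0,rr[1:]);P.append((rr[0][0]+x0,rr[0][1]+y0))
    box=cv2.boxPoints(rr)+[x0,y0]
    print(np.round([onz(d,*b,.043) for b in box],3).tolist())
    a=cv2.resize(d["color"][y0-20:y1+20,x0-20:x1+20],None,fx=5,fy=5)[:,:,::-1].copy()
    cv2.polylines(a,[((box-[x0-20,y0-20])*5+2).astype(int)],1,(0,255,0),1);cv2.imwrite(f"pics/{n}c.png",a)
print(cross(D[0],P[0],D[1],P[1]),[onz(d,*p,.044) for d,p in zip(D,P)])
a=np.hstack([cv2.imread("pics/topc.png"),cv2.imread("pics/sidec.png")]);cv2.imwrite("pics/c.png",cv2.resize(a,(800,400)))
E
```

```text
top [ 21  75 260] [188.86153846 250.33461538] 188.80734252929688 250.14220428466797 ((18.86918067932129, 14.5589599609375), 16.699241638183594)
[[0.528, 0.15, 0.043], [0.565, 0.141, 0.043], [0.55, 0.096, 0.043], [0.514, 0.105, 0.043]]
side [ 60 288] [287.45486111 308.41666667] 286.5 307.5 ((18.233104705810547, 20.21765899658203), 29.744882583618164)
[[0.563, 0.143, 0.043], [0.551, 0.093, 0.043], [0.517, 0.112, 0.043], [0.53, 0.159, 0.043]]
(array([0.5405155 , 0.12373804, 0.03925969]), np.float64(0.00019198299875108877)) [array([0.53874068, 0.12302364, 0.044     ]), array([0.5399683 , 0.12837432, 0.044     ])]
```

View pics/c.png

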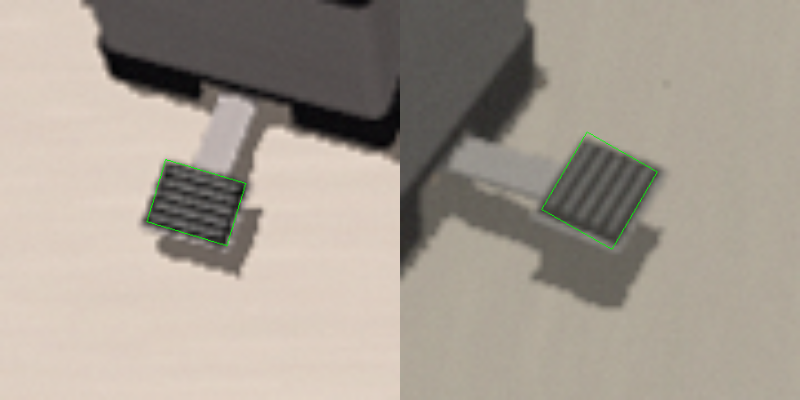

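The two views agree. The pad centre is at about (0.540, 0.124), 39–44 mm up, and the bin's yaw is about -17°, close to the tool's present yaw. I'll go above the pad with the fingers shut, about 7 mm to the front side.

servo_tool([
  [1,[-0.278,-0.175,0],0],
  [1,[-0.556,-0.351,0],0],
  [1,[-0.556,-0.351,0],0],
  [1,[-0.556,-0.351,0],0],
  [1,[-0.556,-0.351,0],0],
  [1,[-0.556,-0.351,0],0],
  [1,[-0.556,-0.351,0],0],
  [1,[-0.556,-0.351,0],0],
  [1,[-0.556,-0.351,0],0],
  [1,[-0.556,-0.351,0],0],
  [1,[-0.556,-0.351,0],0],
  [1,[-0.556,-0.351,0],0],
])

```text
time_s: 1.4
position: [0.5341, 0.1229, 0.2309]
orientation: [[-0.923, 0.384, -0.0], [0.384, 0.923, -0.001], [-0.0, -0.001, -1.0]]
ft_force: [-0.8, -0.1, -0.6]
gripper_width: 0.001
grasp_force: 0.0
```

servo_tool([
  [1,[0,0,0.06],0],
  [1,[0,0,0.12],0],
  [1,[0,0,0.17],0],
  [1,[0,0,0.2],0],
  [1,[0,0,0.21],0],
  [1,[0,0,0.21],0],
  [1,[0,0,0.21],0],
])

```text
time_s: 2.1
position: [0.5338, 0.1268, 0.065]
orientation: [[-0.925, 0.38, 0.002], [0.38, 0.925, 0.0], [-0.002, 0.001, -1.0]]
ft_force: [0.3, 0.1, 0.1]
gripper_width: -0.001
grasp_force: 0.0
```

```bash
python3 - <<'E'
from station import env
import cv2,numpy as np
A=[cv2.resize(env.get_image(n)["color"][y:y+150,x:x+130],None,fx=3,fy=3)[:,:,::-1] for n,x,y in(("top",130,140),("side",220,200))]
cv2.imwrite("pics/d.png",np.hstack(A))
s=env.state();print(s["position"],s["ft_force"])
E
```

```text
[0.53438381 0.12669981 0.06565593] [-0.13288119  0.49587407  0.32901876]
```

View pics/d.png

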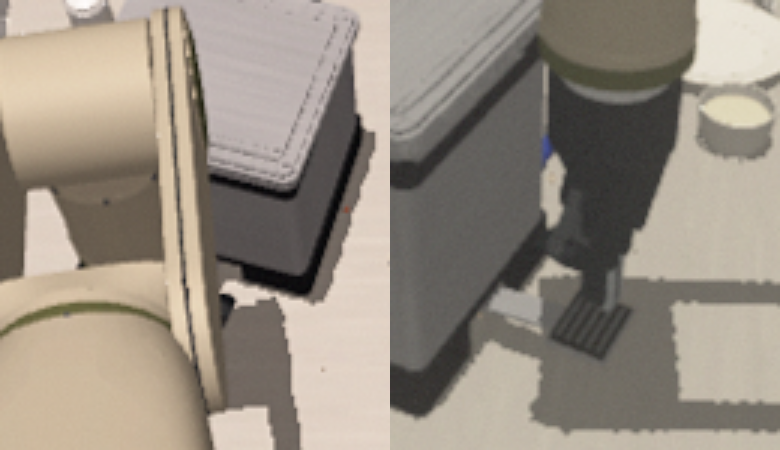

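The fingers stand over the pad just left of its middle, with the flange clear of the lid. I'll press partway and check.

servo_tool([
  [1,[0,0,0.008],0],
  [1,[0,0,0.016],0],
  [1,[0,0,0.02],0],
  [1,[0,0,0.023],0],
  [1,[0,0,0.026],0],
  [1,[0,0,0.029],0],
  [1,[0,0,0.032],0],
  [1,[0,0,0.035],0],
  [1,[0,0,0.038],0],
  [1,[0,0,0.038],0],
  [1,[0,0,0.038],0],
])

```text
time_s: 3.3
position: [0.5318, 0.1264, 0.0329]
orientation: [[-0.925, 0.38, -0.002], [0.38, 0.925, 0.0], [0.002, -0.001, -1.0]]
ft_force: [-6.1, 1.2, 5.8]
gripper_width: 0.003
grasp_force: 3.6
```

```bash
python3 - <<'E'
from station import env
import cv2,numpy as np
A=[cv2.resize(env.get_image(n)["color"][y:y+300,x:x+260],None,fx=1.5,fy=1.5)[:,:,::-1] for n,x,y in(("top",50,90),("side",110,60))]
cv2.imwrite("pics/e.png",np.hstack(A))
s=env.state();print(s["position"],s["ft_force"])
E
```

```text
[0.53183838 0.12643213 0.03293078] [-5.82233474  1.33032642  6.04191749]
```

View pics/e.png

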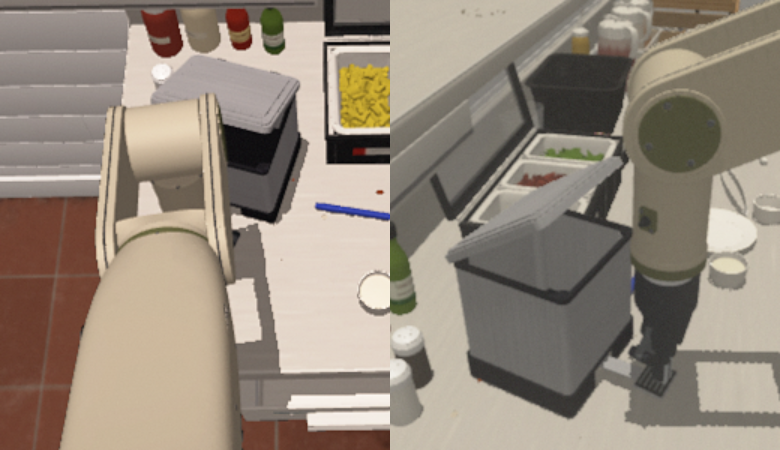

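At half stroke the lid is about 0.6 rad open, clear of the wrist, and the marker is no longer on the rim. The sideways 6 N is friction from the pad's arc. I'll press on to the stop and hold.

servo_tool([
  [1,[0.001,0,0.003],0],
  [1,[0.002,0,0.006],0],
  [1,[0.002,0,0.009],0],
  [1,[0.002,0,0.012],0],
  [1,[0.002,0,0.015],0],
  [1,[0.002,0,0.018],0],
  [1,[0.002,0,0.02],0],
  [1,[0.002,0,0.022],0],
  [1,[0.002,0,0.022],0],
  [1,[0.002,0,0.022],0],
  [1,[0.002,0,0.022],0],
  [1,[0.002,0,0.022],0],
])

```text
time_s: 4.6
position: [0.5316, 0.1267, 0.0164]
orientation: [[-0.925, 0.38, 0.0], [0.38, 0.925, -0.0], [-0.0, -0.0, -1.0]]
ft_force: [-5.8, -2.8, 13.8]
gripper_width: 0.002
grasp_force: 7.3
```

```bash
python3 - <<'E'
from station import env
import cv2,numpy as np
A=[cv2.resize(env.get_image(n)["color"][y:y+300,x:x+260],None,fx=1.5,fy=1.5)[:,:,::-1] for n,x,y in(("top",50,90),("side",110,60))]
cv2.imwrite("pics/f.png",np.hstack(A))
s=env.state();print(s["position"],s["ft_force"])
E
```

```text
[0.53163496 0.12670141 0.01642474] [-5.28037837 -2.05631622 13.71263567]
```

View pics/f.png

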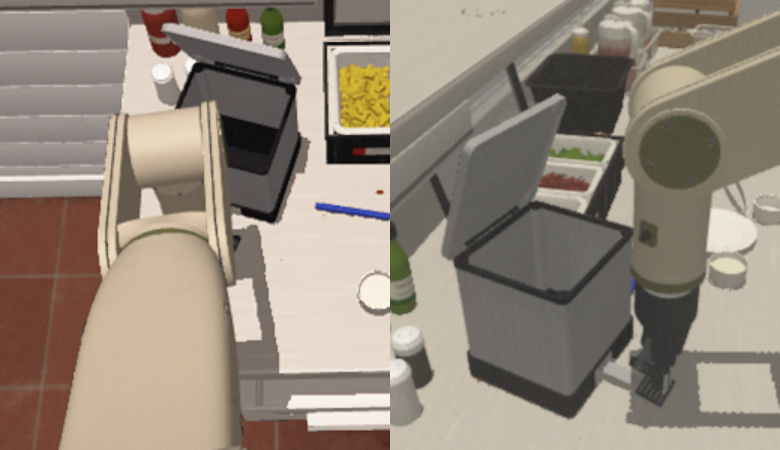

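The pedal is at its stop (TCP at 16.4 mm, 14 N). The lid is wide open and no marker is left on the rim, so it has dropped in. Now I'll ease the pedal up slowly.

servo_tool([
  [1,[0,0,-0.0015],0],
  [1,[0,0,-0.003],0],
  [1,[0,0,-0.0045],0],
  [1,[0,0,-0.006],0],
  [1,[0,0,-0.0075],0],
  [1,[0,0,-0.009],0],
  [1,[0,0,-0.0105],0],
  [1,[0,0,-0.012],0],
  [1,[0,0,-0.0135],0],
  [1,[0,0,-0.015],0],
  [1,[0,0,-0.0165],0],
  [1,[0,0,-0.018],0],
])

```text
time_s: 5.9
position: [0.5316, 0.1268, 0.03]
orientation: [[-0.925, 0.38, 0.001], [0.38, 0.925, -0.0], [-0.001, 0.0, -1.0]]
ft_force: [0.1, -2.8, 5.8]
gripper_width: 0.001
grasp_force: 2.5
```

servo_tool([
  [1,[0,0,-0.001],0],
  [1,[0,0,-0.002],0],
  [1,[0,0,-0.003],0],
  [1,[0,0,-0.004],0],
  [1,[0,0,-0.005],0],
  [1,[0,0,-0.006],0],
  [1,[0,0,-0.007],0],
  [1,[0,0,-0.008],0],
  [1,[0,0,-0.009],0],
  [1,[0,0,-0.01],0],
  [1,[0,0,-0.011],0],
  [1,[0,0,-0.012],0],
])

```text
time_s: 7.1
position: [0.5324, 0.1266, 0.0402]
orientation: [[-0.925, 0.38, 0.002], [0.38, 0.925, -0.0], [-0.002, 0.001, -1.0]]
ft_force: [2.4, -4.2, 6.4]
gripper_width: -0.001
grasp_force: 3.2
```

servo_tool([
  [1,[0,0,-0.001],0],
  [1,[0,0,-0.002],0],
  [1,[0,0,-0.003],0],
  [1,[0,0,-0.004],0],
  [1,[0,0,-0.005],0],
  [1,[0,0,-0.006],0],
  [1,[0,0,-0.007],0],
  [1,[0,0,-0.008],0],
  [1,[0,0,-0.009],0],
  [1,[0,0,-0.01],0],
  [1,[0,0,-0.011],0],
  [1,[0,0,-0.012],0],
])

```text
time_s: 8.3
position: [0.5304, 0.127, 0.0482]
orientation: [[-0.925, 0.38, -0.002], [0.38, 0.925, 0.0], [0.002, -0.001, -1.0]]
ft_force: [-0.2, 0.2, -0.7]
gripper_width: 0.002
grasp_force: 0.0
```

Contact force fell to zero at 48 mm, so the pedal is right up. I'll rise gently, then retreat.

servo_tool([
  [1,[0,0,-0.004],0],
  [1,[0,0,-0.01],0],
  [1,[0,0,-0.03],0],
  [1,[0,0,-0.08],0],
  [1,[0,0,-0.13],0],
  [1,[0,0,-0.18],0],
  [1,[0,0,-0.22],0],
  [1,[0.05,0.03,-0.22],0],
  [1,[0.1,0.06,-0.22],0],
  [1,[0.15,0.1,-0.22],0],
  [1,[0.2,0.13,-0.22],0],
  [1,[0.25,0.16,-0.22],0],
])

```text
time_s: 9.5
position: [0.3933, 0.3226, 0.2252]
orientation: [[-0.925, 0.38, 0.0], [0.38, 0.925, 0.0], [0.0, 0.0, -1.0]]
ft_force: [0.5, 0.9, -0.6]
gripper_width: -0.0
grasp_force: 0.0
```

servo_tool([
  [1,[0.05,0.03,0],0],
  [1,[0.1,0.06,0],0],
  [1,[0.15,0.1,0],0],
  [1,[0.2,0.13,0],0],
  [1,[0.25,0.16,0],0],
  [1,[0.25,0.16,0],0],
  [1,[0.25,0.16,0],0],
  [1,[0.25,0.16,0],0],
])

```text
time_s: 10.3
position: [0.2589, 0.515, 0.2248]
orientation: [[-0.925, 0.38, 0.0], [0.38, 0.925, -0.001], [-0.0, -0.001, -1.0]]
ft_force: [-0.6, -0.7, -0.4]
gripper_width: 0.001
grasp_force: 0.0
```

```bash
python3 - <<'E'
from station import env
import cv2,numpy as np
A=[cv2.resize(env.get_image(n)["color"][y:y+300,x:x+260],None,fx=1.5,fy=1.5)[:,:,::-1] for n,x,y in(("top",110,90),("side",110,130)) for y in [min(y,120)]]
cv2.imwrite("pics/g.png",np.hstack(A))
s=env.state();print(s["time_s"],s["position"],s["ft_force"])
E
```

```text
10.4 [0.2593975  0.51477173 0.22498156] [-0.46387669  0.08259657  0.10599154]
```

View pics/g.png

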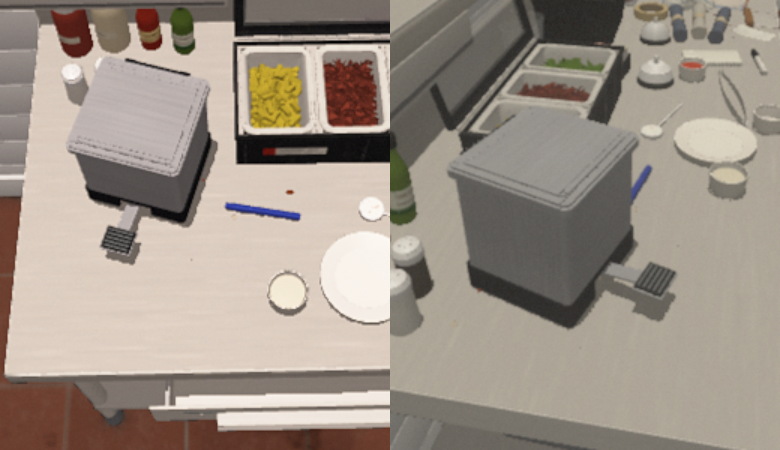

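The lid is fully shut, the marker is inside, the pedal is up and free, and the things nearby have not moved.

```bash
python3 -c "
from station import env
print(env.hand_in())"
```

```text
the job is handed in; nothing more can be done
None
```

I pressed the pedal right down so the lid opened wide and the marker dropped in, eased the lid down to fully shut with the pedal free, and handed the job in at about 10.4 s; the hand-in returned no verdict.

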